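# Shut the tea drawer and shoot its child-safety bolt

### The arm

A 7-joint arm with a two-finger parallel gripper is mounted at the origin on the work surface. World frame = base frame: x ahead of the robot, y to its left, z up, the work surface at z = 0. Lengths are in m, angles in rad, forces in N, time in s.
With the tool pointing down it reaches from about 0.4 to 0.85 m from the base axis. Payload 10.4 kg.
Tool frame: the origin (TCP) lies between the finger pads; the fingertips stand manip.tcp_to_tips ahead of it and the grasp point (between the pads) lies 2 mm behind it (manip.tcp_to_tips is the distance from the TCP to the fingertips, in m); y points along the fingers, z is the direction in which the jaws open and shut, and the axes are right-handed (so a half turn about y gives the same grasp; the last joint's range is limited). The gripper opens to 85 mm and grips with 20 to 120 N. Pads are 22 mm wide; open, the fingers measure 114 mm over their backs; the gripper's body (76 mm by 85 mm) begins 54 mm behind the grasp point. The pads swing forward as they close: fully open they stand 13 mm farther back than shut.
Start: joints at [1.099, 0.332, -0.065, 1.46, 0.022, 1.35, -0.088], TCP at [0.271, -0.563, 0.248] pointing down, gripper open.
Joint ranges: [-2.6, 2.6], [-0.5, 2.12], [-1.47, 1.34], [0.16, 2.42], [-1.27, 4.41], [0.06, 2.06], [-2.6, 2.6]. Speed limits (rad/s): [2.22, 2.22, 2.79, 2.79, 3.14, 3.14, 3.14].

### API

Orientations are given as a unit quaternion [x, y, z, w].
In Python, from workcell import manip gives the robot as it stands. The module is installed in compiled form; this text tells all that it offers.
- The arm moves only by the tool move_arm, never from a script. Its argument "increments" is a list of rows, each an object with "offset": the shift along the tool's x, y, z in m, a list of three; "yaw": the turn about the tool's y in degrees; "jaw": the closure in counts, from 0 (fully open) to 255 (shut). In form: [{"offset": [tx, ty, tz], "yaw": yaw, "jaw": jaw}, ...]. A call has 1 to 10 rows; each row is the pose to reach, as a shift and turn from the pose measured when the call began, along the tool's axes at that moment; what a row does not reach only later rows make up. A row lasts 1/12 s, in which the tool goes at most 41.7 mm and 7.16 degrees, less where a joint would pass 70% of its speed; a pose out of reach is approached as far as the arm can. A call with a gripper value outside its range is refused whole. The fingers move at their own pace and stop on an object; "squeeze" is the grip in N (left out, the last holds). Time passes only in rows, so rows that repeat a pose let the fingers close. It gives the time, the measured TCP pose, the force and the opening at its end, in the units of the state.
- manip.get_obs(): the state, without advancing time (a new reading comes with each control period).
- manip.camera(name): name is "scene" or "top"; returns a dict with "pixels" (384x512x3 uint8, red, green, blue), "depth" (384x512 float32, m along the optical axis (not along the pixel's ray), 0 where there is no reading), "intrinsics" (3x3 intrinsics, pixels), "R" (3x3) and "t" (3): a world point X has camera coordinates R X + t. Camera axes: x right, y down, z forward; pixel columns grow to the right and rows downward; lengths in m; the calibration is good to about 2 mm. A picture is of the moment at which its call begins.
- manip.hand_in(): hands the job in, once; it reports no verdict.
Trained networks look in a picture, given as the dict that the camera call returned (one of the last four; its "shot" number tells which), for a name from the list of things; names that differ only in an ending like _2 or _b are one class to them, and where a whole thing is asked for, a point or a joint stands for the part that bears it (a point fixed in the world has none). Each returns a list of dicts, best first, with "confidence" (0 to 1); they miss things now and then, are a little off and sometimes report something else, mostly with a low value. They report only what shows in the picture. A call takes as long as a camera call. They do not tell look-alikes from the thing itself.
- manip.recognise(picture, query): "bbox" ([left, top, right, bottom] in pixels, round what is visible of it).
- manip.spot_point(picture, query): "centre" ([column, row] in pixels: a listed point, or the origin of a listed thing).
The state is a dict: "clock": time; "joint_pos": joint angles; "joint_velocities": joint speeds; "tau": joint torques, N m; "position": TCP position; "ee_rot": TCP orientation; "ft_force": force on the tool from outside, world axes, zero at the start; "torque": the same for the moment, N m; "grip_width": opening from 0.0 (shut) to 1.0 (fully open).
Only numpy, scipy, OpenCV 4.12 (cv2) and the standard library are available. Lean on these libraries where they do the work, as an engineer would, in place of code of your own. Each camera call takes 0.05 s, during which the arm holds its last target. There are 200 camera calls.

### The job

Push the open tea drawer fully shut, then lock its child-safety bolt: press the orange spring catch down with one fingertip and, keeping it held down, slide the bolt with the other fingertip all the way through the brass keeper. Then let go, so that the catch springs back up behind the bolt and keeps it locked. Only push and press: do not grip or lift anything, and leave the teapot, tray, glasses and spoon rest where they stand and the strainers and spare lid in the drawer.

Things in the scene. Friction and masses are not known exactly. Their poses are not given: they have to be found in the camera images.
- tea_unit: Small walnut drawer unit standing fixed on the table, 240 deep (x) x 300 wide (y) x 90 mm high. Origin: centre of its underside. Axes: its -x side is the front where the drawer comes out, +y is the way the bolt slides to lock, z up. On its top, close behind the front edge, sit the bolt and, 43 mm further back (+x), the spring catch.
- drawer (a joint): How far the drawer stands out, in m: 0 = fully shut against its stop, grows as it comes out along the unit's -x (up to 0.12). About 2 N pushes it; it stays where it is left.
- drawer_front (a point): Centre of the top edge of the drawer's front panel, on its outer face (moves with the drawer). The panel is 298 mm wide (y), 14 mm thick and reaches from 89 mm above the table (this point) down to 4 mm. An aluminium cup pull 76 mm wide (38 mm either side of the middle) stands 20 mm out of the face, 35 to 57 mm above the table; the rest of the face is plain.
- keeper (a point): Middle of the brass keeper's opening, the loop fixed to the drawer's top edge that receives the bolt; 11 mm long along y, opening 15 mm wide in x, its top 112 mm above the table. It moves with the drawer and lines up with the bolt only when the drawer is fully shut (within 2 mm).
- bolt (a joint): How far the bolt has been slid, in m: 0 = drawn back (open), 0.026 = home through the keeper, at its stop. It slides along the unit's +y and stays where it is left; about 2 N moves it once the catch is down. With the catch up it is blocked after about 1.5 mm. It is a dark steel rod 10 mm thick, its upper side 105 mm above the table, in two guide straps whose tops are 109 mm above the table, 39 mm or more from the knob in y.
- bolt_knob (a point): Centre of the top of the bolt's upright round knob, 12 mm in diameter; the knob stands from the rod (105 mm above the table) up to this point, 135 mm above the table. It moves with the bolt. Push its -y side towards +y.
- bolt_tip (a point): End of the bolt rod that enters the keeper (round nose), on the rod's axis 100 mm above the table. 4 mm short of the keeper at the start, about 22 mm past its near edge when home.
- catch (a joint): How far the spring catch is pressed, in m: 0 = up, 0.008 = at its bottom stop. Springs back by itself; takes 2.7 N to start and 6.3 N fully down. Its tooth stands in the way of a lug on the bolt and clears it when pressed 5 mm or more. It can come up again only when the bolt is fully back, or fully home (slid about 24 mm or more), where the tooth then stands behind the lug and holds the bolt.
- catch_top (a point): Centre of the upper face of the catch's orange thumb bar, which is 66 mm long (y, beside the bolt) and 22 mm wide (x), 120 mm above the table when up (moves down with the catch). It is long enough for a fingertip pressing it to slide along it with the bolt. Its centre lies 43 mm behind (+x of) the bolt's axis and 3 mm to -y of the drawn-back knob. The steel ends of its housing are 106 mm above the table.
- teapot: Tall aluminium teapot, 208 mm high, 120 mm wide at the foot, spout along +x and black handle along -x (reaching 119 and 105 mm out). Loose. Origin: centre of the underside.
- red_tray: Red lacquered plastic tray 320 (x) x 240 (y) x 22 mm, loose on the table. Origin: centre of the underside.
- glass_a: Tulip glass standing on the red tray, 80 mm high, 54 mm across the rim. Origin: centre of the underside.
- glass_b: Tulip glass of the same size standing on top of the drawer unit near its rear left corner. Origin: centre of the underside.
- spoon_rest: Blue ceramic spoon rest on top of the drawer unit, behind the catch: a dish 88 mm across and 13 mm high with a flat lip reaching 80 mm out along its -x. Origin: centre of the dish's underside.
- strainer_a: Steel tea strainer lying in the drawer: bowl 60 mm across, 22 mm high, handle along its +x to 88 mm from the centre. Origin: centre of the bowl's underside.
- strainer_b: The other steel tea strainer in the drawer, the same size. Origin: centre of the bowl's underside.
- spare_lid: Spare aluminium teapot lid lying in the drawer, 66 mm across, 26 mm high with its knob. Origin: centre of the underside.
Not all that is in view belongs to the job. Of the things like the spare_lid, leave any that is black or purple; of the rest the larger one is meant.

How it is judged:
On the way, in this order (a step that is already met when the one before it is completed fails the run):
1. the drawer is fully shut (value of joint drawer below 0.003 m), for 0.1 s.
2. a finger holds the catch down while the bolt is still drawn back (value of joint catch above 0.0045 m and contact force between the fingers and catch above 0.5 N and value of joint bolt below 0.005 m), for 0.1 s.
3. the bolt is on its way, pushed by a finger, with the catch held down by a finger (value of joint catch above 0.0045 m and contact force between the fingers and catch above 0.5 N and value of joint bolt between 0.008 and 0.018 m and contact force between the fingers and bolt above 0.3 N).
4. the bolt is home and a finger still holds the catch down (value of joint catch above 0.0045 m and contact force between the fingers and catch above 0.5 N and value of joint bolt above 0.022 m), for 0.1 s.
At the end, for the whole second after the job is handed in: The drawer is shut (within 3 mm), the bolt is home through the keeper (slid 22 mm or more), the catch has sprung up again (within 2 mm of its top), the teapot, tray, glasses and spoon rest stand upright within 20 mm of where they were, and the strainers and spare lid lie in the drawer (value of joint drawer below 0.003 m and value of joint bolt above 0.022 m and value of joint catch below 0.002 m and distance of each of teapot, red_tray, glass_a, glass_b, spoon_rest from where it was at the start of the episode below 0.02 m and angle between each of teapot, red_tray, glass_a, glass_b, spoon_rest's own z axis and vertical below 0.15 rad and height (world z) of each of strainer_a, strainer_b, spare_lid below 0.05 m and x of strainer_a in the frame of drawer_front between 0 and 0.23 m and x of strainer_b in the frame of drawer_front between 0 and 0.23 m and x of spare_lid in the frame of drawer_front between 0 and 0.23 m); the robot touches nothing.
It fails at once if the teapot, the tray, a glass or the spoon rest is moved more than 20 mm or tipped (distance of any of teapot, red_tray, glass_a, glass_b, spoon_rest from where it was at the start of the episode above 0.02 m or angle between any of teapot, red_tray, glass_a, glass_b, spoon_rest's own z axis and vertical above 0.3 rad).
It fails at once if a strainer or the spare lid is lifted (height (world z) of any of strainer_a, strainer_b, spare_lid above 0.05 m).
It fails at once if the hand straddles the drawer's front panel, one finger inside the drawer, as if to grip it (x of the grasp point in the frame of drawer_front between 0.003 and 0.025 m and y of the grasp point in the frame of drawer_front between -0.15 and 0.15 m and z of the grasp point in the frame of drawer_front below 0.012 m).
It also fails if it takes over 48 s, if anything falls off the work surface, if the arm or the gripper's body presses on something with over 40 N, if the wrist force passes 120 N, or if a joint passes its speed limit or range.

## Working session

There is one attempt and no reset: what is moved stays moved. The work goes in short steps, Python scripts to look and compute and a tool call to move; the robot and the scene stay as the last step left them, time stands still between calls to the robot, and variables do not carry over. Pictures are saved under pics/ and viewed, about 8 in all and at most 12, crops included, and the job is handed in when it is done.

Besides the shell and the picture viewer there is one more tool, called after ">>>" as name(argument=value, ...) on one line, values as JSON. move_arm: Moves the arm, as the interface text tells. Its arguments: {"type":"object","properties":{"increments":{"type":"array","items":{"type":"object","properties":{"offset":{"type":"array","items":{"type":"number"}},"yaw":{"type":"number"},"jaw":{"type":"number"}}}},"squeeze":{"type":"number"}},"required":["increments"]}

```bash
mkdir -p pics
cat > h.py <<'E'
import numpy as np, cv2
from workcell import manip
from scipy.spatial.transform import Rotation as Ro
def world(p,uv,z=None,d=None):
    K,R,t=p["intrinsics"],p["R"],p["t"]
    r=np.linalg.inv(K)@np.array([uv[0],uv[1],1.]); C=-R.T@t; w=R.T@r
    if z is not None: return C+w*(z-C[2])/w[2]
    if d is None:
        c,rr=int(round(uv[0])),int(round(uv[1])); a=p["depth"][max(rr-1,0):rr+2,max(c-1,0):c+2]; a=a[a>0]; d=np.median(a) if a.size else 0
    return C+w*d
def proj(p,X):
    q=p["intrinsics"]@(p["R"]@np.array(X)+p["t"]); return q[:2]/q[2]
def save(p,name,crop=None,s=1):
    im=p["pixels"][:,:,::-1]
    if crop: im=im[crop[1]:crop[3],crop[0]:crop[2]]
    cv2.imwrite("pics/"+name,cv2.resize(im,None,fx=s,fy=s,interpolation=cv2.INTER_CUBIC))
E
python3 - <<'E'
from h import *
np.set_printoptions(precision=4,suppress=True)
o=manip.get_obs(); print(o, manip.tcp_to_tips); print(Ro.from_quat(o["ee_rot"]).as_matrix())
H={"drawer_front":.089,"keeper":.1,"bolt_knob":.135,"bolt_tip":.1,"catch_top":.12,"tea_unit":0,"teapot":0,"red_tray":0,"glass_a":None,"spoon_rest":.09,"spare_lid":None,"strainer_a":None}
P={}
for c in ("scene","top"):
    p=P[c]=manip.camera(c); print(c,-p["R"].T@p["t"])
    for n,z in H.items():
        for r in manip.spot_point(p,n)[:3]:
            print(n,np.round(r["centre"],1),round(r["confidence"],2),world(p,r["centre"],z))
im=np.hstack([P["scene"]["pixels"],P["top"]["pixels"]])[:,:,::-1]
cv2.imwrite("pics/a.png",cv2.resize(P["scene"]["pixels"][:,:,::-1],None,fx=1.5,fy=1.5)); cv2.imwrite("pics/b.png",cv2.resize(P["top"]["pixels"][:,:,::-1],None,fx=1.5,fy=1.5))
E
```

```text
{'clock': 0.0, 'joint_pos': array([ 1.0994,  0.3328, -0.0647,  1.461 ,  0.0216,  1.3499, -0.0885]), 'joint_velocities': array([ 0.    ,  0.0019, -0.0001,  0.0013,  0.0006,  0.001 ,  0.0002]), 'tau': array([ -0.0006, -62.5443,   0.0491, -39.1605,   0.0162,   0.0101,
         0.    ]), 'position': array([ 0.271 , -0.5628,  0.2475]), 'ee_rot': array([-0.1575,  0.6899, -0.6889,  0.1572]), 'ft_force': array([ 1.237 , -0.6235,  0.7176]), 'torque': array([ 0.0091, -0.0059,  0.044 ]), 'grip_width': 0.9977648384886579} 0.017
[[-0.9009 -0.0007  0.4339]
 [-0.4339  0.0012 -0.9009]
 [ 0.0001 -1.     -0.0014]]
scene [1.2585 0.2457 0.8877]
drawer_front [232.4 167.1] 0.79 [ 0.4914 -0.1021  0.089 ]
keeper [247.8 173.2] 0.86 [ 0.5094 -0.0443  0.1   ]
bolt_knob [225.3 173.3] 0.69 [ 0.5666 -0.0909  0.135 ]
bolt_tip [244.1 186.1] 0.71 [ 0.5629 -0.0349  0.1   ]
catch_top [234.1 168. ] 0.69 [ 0.5229 -0.0824  0.12  ]
catch_top [250.1 174.4] 0.63 [ 0.5306 -0.0289  0.12  ]
catch_top [219.7 188.9] 0.61 [ 0.6156 -0.0872  0.12  ]
tea_unit [223.1 230. ] 0.92 [ 0.6626 -0.0621  0.    ]
tea_unit [248.3 171.4] 0.56 [
[... 845 characters left out ...]
  ]
catch_top [288.4 187.2] 0.6 [ 0.6199 -0.0988  0.12  ]
tea_unit [269.3 187.1] 0.81 [ 0.655  -0.0523  0.    ]
tea_unit [283.1 151.9] 0.19 [ 0.7622 -0.1047  0.    ]
teapot [400.6 226.1] 0.92 [ 0.503  -0.4273  0.    ]
red_tray [ 95.3 257.4] 0.61 [0.4886 0.4726 0.    ]
glass_a [233.7 158.2] 0.81 [0.7082 0.0437 0.1437]
spoon_rest [283.6 150.8] 0.72 [ 0.7354 -0.0987  0.09  ]
spare_lid [267.4 276.1] 0.9 [ 0.3903 -0.0218  0.0246]
spare_lid [114.6 273. ] 0.73 [0.4318 0.3942 0.0757]
spare_lid [218.4 270.9] 0.65 [0.418  0.1168 0.0093]
strainer_a [310.3 211.6] 0.76 [ 0.5658 -0.1642  0.0197]
strainer_a [287.8 222.7] 0.67 [ 0.5386 -0.0952  0.0199]
strainer_a [291.7 236.8] 0.35 [ 0.4916 -0.0992  0.0559]
```

View pics/a.png

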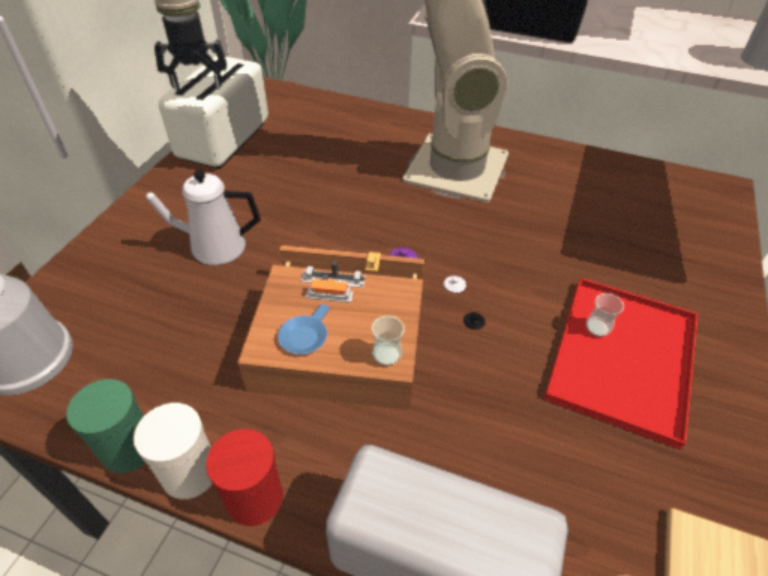

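View pics/b.png

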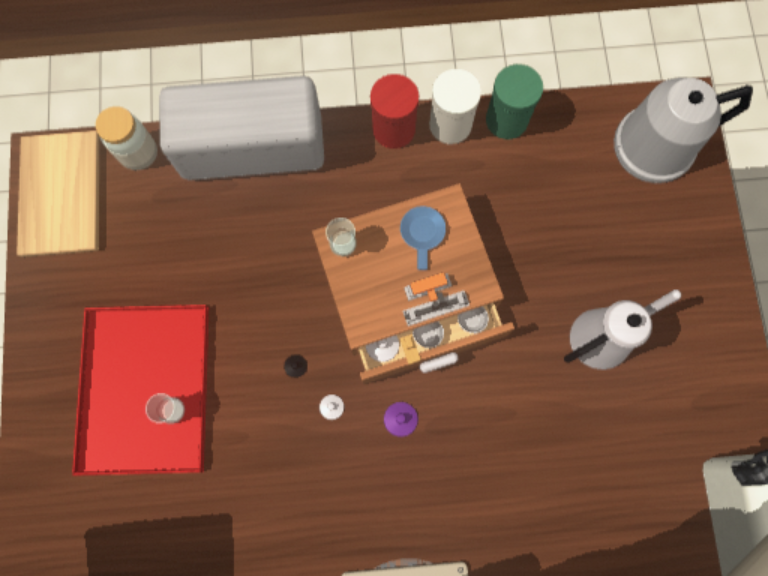

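The scene picture shows the unit at about (340,320), turned roughly 18°. The drawer is open with its front at (435,350) in the top picture. The white lid (383,348) lies in the drawer. Outside it are a white lid (331,406), a black lid (295,365) and a purple one (400,418), all of which I leave alone. The spare lid never has to be reached for. Next I'll enlarge the bolt area for exact geometry.

Run:
```python
from h import *
a=manip.camera("top"); b=manip.camera("scene")
save(a,"c.png",(200,115,350,260),4); save(b,"d.png",(155,155,295,275),5)
np.savez("ab.npz",ad=a["depth"],ap=a["pixels"],aK=a["intrinsics"],aR=a["R"],at=a["t"],bd=b["depth"],bp=b["pixels"],bK=b["intrinsics"],bR=b["R"],bt=b["t"])
# back-project top depth: points of unit top (z~.09) and rectangle fit
for p in (a,b):
    K,R,t=p["intrinsics"],p["R"],p["t"]; v,u=np.mgrid[:384,:512]; d=p["depth"]
    r=np.stack([(u-K[0,2])/K[0,0],(v-K[1,2])/K[1,1],np.ones_like(d)],-1)*d[...,None]
    X=(r-t)@R
    rgb=p["pixels"].astype(int); m=(abs(X[...,2]-.09)<.006)&(d>0)&(abs(X[...,0]-.63)<.25)&(abs(X[...,1]+.05)<.23)
    Q=X[m][:,:2]; rect=cv2.minAreaRect((Q*1000).astype(np.float32)); print("all",m.sum(),rect, np.median(X[m][:,2]))
    hsv=cv2.cvtColor(p["pixels"],cv2.COLOR_RGB2HSV)
    o=(hsv[...,0]<16)&(hsv[...,1]>200)&(hsv[...,2]>170)&(X[...,2]>.108)&(X[...,2]<.13)
    Q=X[o&(abs(X[...,0]-.6)<.1)&(abs(X[...,1]+.09)<.08)]; print("orange",len(Q),Q.mean(0) if len(Q) else 0,cv2.minAreaRect((Q[:,:2]*1000).astype(np.float32)) if len(Q)>3 else 0)
    k=(X[...,2]>.122)&(X[...,2]<.145)&(abs(X[...,0]-.57)<.06)&(abs(X[...,1]+.09)<.06); print("knob",k.sum(),X[k].mean(0) if k.sum() else 0)
```

```text
all 7795 ((636.974609375, -62.55613708496094), (302.0437927246094, 300.3581237792969), 13.649704933166504) 0.09062849949358247
orange 0 0 0
knob 66 [ 0.60493127 -0.09346271  0.12665627]
all 6469 ((636.5911865234375, -60.59379577636719), (304.18231201171875, 300.829345703125), 13.61881160736084) 0.0888795956340676
orange 0 0 0
knob 20 [ 0.57689875 -0.09493216  0.13118521]
```

View pics/c.png

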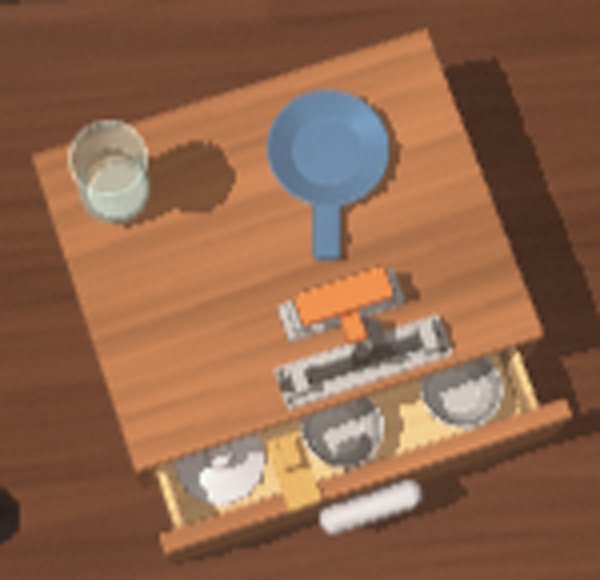

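View pics/d.png

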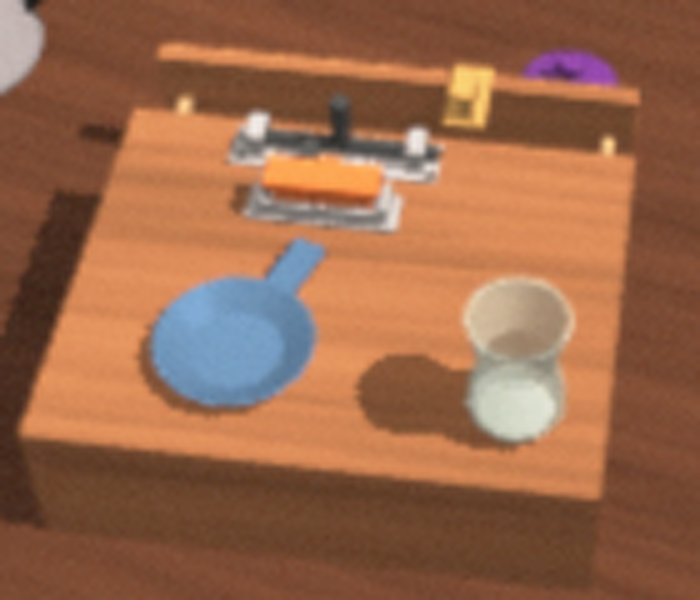

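The crops put the catch bar at (347,295), the knob at about (372,338), the unit top corners at (33,157), (428,30), (542,335) and (135,472), and the keeper at (292,465). The knob and catch are also clear in d.png, at (341,100) and (323,180).

Run:
```python
from h import *
np.set_printoptions(precision=4,suppress=True)
z=np.load("ab.npz")
P={k:dict(pixels=z[k+"p"],depth=z[k+"d"],intrinsics=z[k+"K"],R=z[k+"R"],t=z[k+"t"]) for k in "ab"}
off={"a":(200,115,4),"b":(155,155,5)}
def W(k,uv,zz):
    o=off[k]; return world(P[k],((uv[0]+.5)/o[2]+o[0]-.5,(uv[1]+.5)/o[2]+o[1]-.5),zz)
ca=[(33,157),(428,30),(542,335),(135,472)]; cb=[(600,497),(22,433),(135,108),(636,153)]
M=np.array([[120,150],[120,-150],[-120,-150],[-120,150]])/1000
for k,c in (("a",ca),("b",cb)):
    X=np.array([W(k,u,.09) for u in c])[:,:2]; print(k,X.ravel(),[np.linalg.norm(X[i]-X[i-1]) for i in range(4)])
    A=X-X.mean(0); H=M.T@A; U,S,V=np.linalg.svd(H); R=(U@V).T; yaw=np.arctan2(R[1,0],R[0,0]); print("centre",X.mean(0),"yaw",np.degrees(yaw),"res",A-M@R.T)
    p=P[k]; hsv=cv2.cvtColor(p["pixels"],cv2.COLOR_RGB2HSV); bgr=p["pixels"].astype(int)
    m=(bgr[...,0]>200)&(bgr[...,0]-bgr[...,2]>130)&(bgr[...,1]<165); m[:, :190]=0; m[:,330:]=0; m[:150]=0; m[240:]=0
    n,l,s,ce=cv2.connectedComponentsWithStats(m.astype(np.uint8)); i=1+np.argmax(s[1:,4]); print("orange",s[i],ce[i],world(p,ce[i],.12 if k=="a" else .119))
print("knob",W("a",(376,333),.135),W("b",(341,98),.135)); print("catch",W("a",(345,295),.12),W("b",(323,177),.12))
print("keeper",W("a",(293,445),.112),W("b",(472,70),.112))
print("front edge",W("a",(165,540),.089),W("a",(570,404),.089),W("b",(160,44),.089),W("b",(638,92),.089), "pull",W("a",(370,507),.05))
```

```text
a [ 0.7452  0.1178  0.8166 -0.1739  0.5839 -0.2282  0.5124  0.0622] [np.float64(0.23935946064324623), np.float64(0.30032243709262185), np.float64(0.23888035451502435), np.float64(0.2990512581044132)]
centre [ 0.6645 -0.0555] yaw 13.598852811850225 res [[-0.0007 -0.0007]
 [ 0.0002 -0.0008]
 [ 0.0008  0.0014]
 [-0.0002  0.0001]]
orange [274 182  24  14 178] [285.382  188.3933] [ 0.6173 -0.0902  0.12  ]
b [ 0.745   0.1199  0.8154 -0.1694  0.5845 -0.2273  0.51    0.0634] [np.float64(0.2416700024691967), np.float64(0.2978244261985425), np.float64(0.23800520953225682), np.float64(0.3000502862211915)]
centre [ 0.6637 -0.0534] yaw 13.939820439029225 res [[ 0.0009 -0.0012]
 [-0.0009  0.0006]
 [ 0.0011  0.0006]
 [-0.0011  0.    ]]
orange [239 185  41  13 228] [259.7281 192.1228] [0.5852 0.0209 0.119 ]
knob [ 0.5854 -0.1085  0.135 ] [ 0.5726 -0.096   0.135 ]
catch [ 0.6172 -0.0916  0.12  ] [ 0.6199 -0.0868  0.12  ]
keeper [ 0.518  -0.0467  0.112 ] [ 0.5013 -0.0437  0.112 ]
front edge [0.4641 0.0454 0.089 ] [ 0.5338 -0.2416  0.089 ] [ 0.5283 -0.2401  0.089 ] [0.4597 0.0485 0.089 ] pull [ 0.4794 -0.0995  0.05  ]
```

Both cameras agree: the unit's centre is at (0.664, -0.0545) and its yaw about 13.75°. The catch is at (0.6185, -0.089), and the knob should be near (0.576, -0.096). The drawer stands about 50 mm out, with its face at unit x ≈ -0.18.

Plan: turn the jaw axis along the unit's x, close the jaws, and push the face above the cup pull with the tips at z ≈ 0.075.

>>> move_arm(increments=[{"offset":[-0.035,0,-0.033],"yaw":-7,"jaw":255},{"offset":[-0.07,0,-0.066],"yaw":-14,"jaw":255},{"offset":[-0.1,0,-0.095],"yaw":-21,"jaw":255},{"offset":[-0.13,0,-0.122],"yaw":-28,"jaw":255},{"offset":[-0.16,0,-0.15],"yaw":-35,"jaw":255},{"offset":[-0.19,0,-0.178],"yaw":-42,"jaw":255},{"offset":[-0.22,0,-0.206],"yaw":-49,"jaw":255},{"offset":[-0.25,0,-0.235],"yaw":-56,"jaw":255},{"offset":[-0.28,0,-0.264],"yaw":-63,"jaw":255},{"offset":[-0.3,0,-0.283],"yaw":-70,"jaw":255}])

```text
clock: 2.23
position: [0.4192, -0.1754, 0.2487]
ee_rot: [0.526, -0.472, 0.473, -0.526]
ft_force: [1.4, -1.0, 0.6]
grip_width: 0.001
```

```bash
cat >> h.py <<'E'
C=np.array([.664,-.0545]); Y=np.radians(13.75); UX=np.array([np.cos(Y),np.sin(Y)]); UY=np.array([-np.sin(Y),np.cos(Y)])
def state():
    o=manip.get_obs(); R=Ro.from_quat(o["ee_rot"]).as_matrix(); p=o["position"]; r=p[:2]-C
    zy=np.degrees(np.arctan2(R[1,2],R[0,2])); print("unit pos",np.round([r@UX,r@UY,p[2]],4),"jaw dir",round(zy,2),"grip",round(o["grip_width"],3),"F",np.round(o["ft_force"],1),"t",round(o["clock"],2),"ydir",np.round(R[:,1],3))
    return o,R,p
def go(ux,uy,z):
    o,R,p=state(); T=np.r_[C+ux*UX+uy*UY,z]; print("offset",np.round(R.T@(T-p),4),"yaw",round(-(13.75-np.degrees(np.arctan2(R[1,2],R[0,2]))),2))
E
python3 -c "
from h import *
go(-.225,0,.092)"
```

```text
unit pos [-0.2666 -0.0593  0.2487] jaw dir 6.11 grip 0.001 F [ 1.4 -1.   0.6] t 2.23 ydir [ 0.001 -0.001 -1.   ]
offset [-0.0644  0.1567  0.0332] yaw -7.64
```

>>> move_arm(increments=[{"offset":[-0.032,0.02,0.016],"yaw":-5,"jaw":255},{"offset":[-0.064,0.05,0.033],"yaw":-7.6,"jaw":255},{"offset":[-0.064,0.085,0.033],"yaw":-7.6,"jaw":255},{"offset":[-0.064,0.12,0.033],"yaw":-7.6,"jaw":255},{"offset":[-0.064,0.145,0.033],"yaw":-7.6,"jaw":255},{"offset":[-0.064,0.157,0.033],"yaw":-7.6,"jaw":255},{"offset":[-0.064,0.157,0.033],"yaw":-7.6,"jaw":255},{"offset":[-0.064,0.157,0.033],"yaw":-7.6,"jaw":255}])

```text
clock: 2.9
position: [0.4452, -0.1083, 0.0918]
ee_rot: [0.556, -0.437, 0.437, -0.556]
ft_force: [-0.1, -0.8, 0.7]
grip_width: -0.0
```

```bash
python3 -c "
from h import *
go(-.155,0,.092)"
```

```text
unit pos [-2.253e-01 -2.000e-04  9.180e-02] jaw dir 13.72 grip -0.0 F [-0.1 -0.8  0.7] t 2.9 ydir [ 0. -0. -1.]
offset [-0.0003 -0.0002  0.0703] yaw -0.03
```

>>> move_arm(increments=[{"offset":[0,0,0.01],"yaw":0,"jaw":255},{"offset":[0,0,0.018],"yaw":0,"jaw":255},{"offset":[0,0,0.025],"yaw":0,"jaw":255},{"offset":[0,0,0.032],"yaw":0,"jaw":255},{"offset":[0,0,0.039],"yaw":0,"jaw":255},{"offset":[0,0,0.046],"yaw":0,"jaw":255},{"offset":[0,0,0.053],"yaw":0,"jaw":255},{"offset":[0,0,0.06],"yaw":0,"jaw":255},{"offset":[0,0,0.067],"yaw":0,"jaw":255},{"offset":[0,0,0.07],"yaw":0,"jaw":255}])

```text
clock: 3.73
position: [0.5144, -0.0911, 0.0918]
ee_rot: [-0.556, 0.436, -0.437, 0.556]
ft_force: [0.3, -0.1, -0.4]
grip_width: -0.006
```

```bash
python3 -c "
from h import *
state()
p=manip.camera('top'); save(p,'e.png',(200,115,350,260),4)"
```

```text
unit pos [-0.154  -0.      0.0918] jaw dir 13.74 grip -0.006 F [ 0.3 -0.1 -0.4] t 3.73 ydir [ 0.001  0.    -1.   ]
```

View pics/e.png

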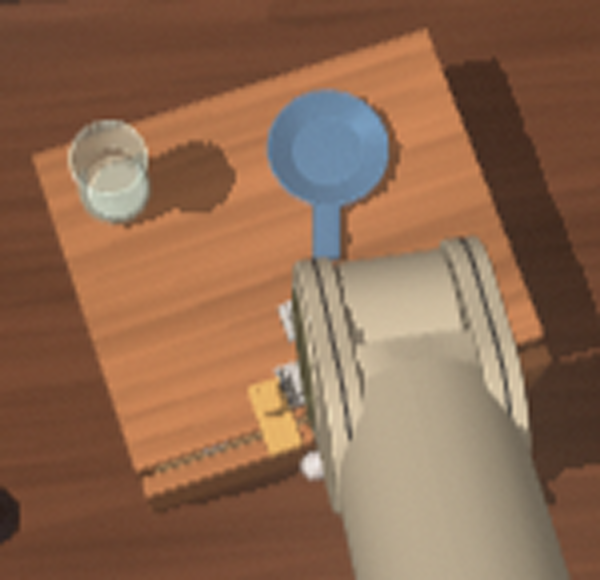

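The drawer is nearly shut, with a thin gap still showing along (150-260, 470-430). I'll creep on until the stop.

>>> move_arm(increments=[{"offset":[0,0,0.003],"yaw":0,"jaw":255},{"offset":[0,0,0.005],"yaw":0,"jaw":255},{"offset":[0,0,0.007],"yaw":0,"jaw":255},{"offset":[0,0,0.009],"yaw":0,"jaw":255},{"offset":[0,0,0.009],"yaw":0,"jaw":255}])

```text
clock: 4.2
position: [0.5206, -0.0895, 0.0914]
ee_rot: [0.557, -0.438, 0.435, -0.555]
ft_force: [-15.9, -2.0, 11.2]
grip_width: 0.001
```

```bash
python3 -c "
from h import *
state()"
```

```text
unit pos [-1.476e-01  1.000e-04  9.140e-02] jaw dir 13.71 grip 0.001 F [-15.9  -2.   11.2] t 4.2 ydir [-0.005 -0.001 -1.   ]
```

The stop is felt at 16 N with the face at unit x ≈ -0.134, which is the 14 mm panel flush against the unit. I'll back off, rise and open to about 29 mm.

>>> move_arm(increments=[{"offset":[0,0,-0.015],"yaw":0,"jaw":255},{"offset":[0,-0.02,-0.03],"yaw":0,"jaw":255},{"offset":[0,-0.06,-0.03],"yaw":0,"jaw":170},{"offset":[0,-0.1,-0.03],"yaw":0,"jaw":170},{"offset":[0.02,-0.12,-0.03],"yaw":0,"jaw":170},{"offset":[0.04,-0.12,-0.03],"yaw":0,"jaw":170},{"offset":[0.06,-0.12,-0.03],"yaw":0,"jaw":170},{"offset":[0.06,-0.12,-0.03],"yaw":0,"jaw":170},{"offset":[0.06,-0.12,-0.03],"yaw":0,"jaw":170}])

```text
clock: 4.95
position: [0.5064, -0.1556, 0.2114]
ee_rot: [0.557, -0.439, 0.436, -0.554]
ft_force: [-0.9, 0.1, -0.4]
grip_width: 0.33
```

Run:
```python
from h import *
np.set_printoptions(precision=4,suppress=True)
state()
b=manip.camera("scene"); save(b,"f.png",(155,135,295,255),5)
for n,z in (("drawer_front",.089),("keeper",.1),("bolt_knob",.135),("bolt_tip",.1),("catch_top",.12)):
    for r in manip.spot_point(b,n)[:2]:
        w=world(b,r["centre"],z); q=w[:2]-C; print(n,round(r["confidence"],2),"unit",np.array([q@UX,q@UY]))
```

```text
unit pos [-0.1771 -0.0608  0.2114] jaw dir 13.6 grip 0.33 F [-0.9  0.1 -0.4] t 4.95 ydir [-0.005 -0.    -1.   ]
drawer_front 0.65 unit [-0.1411  0.0006]
keeper 0.81 unit [-0.1007  0.0476]
bolt_knob 0.51 unit [-0.0923 -0.0178]
bolt_tip 0.67 unit [-0.0965  0.0435]
catch_top 0.57 unit [-0.058  -0.0282]
```

View pics/f.png

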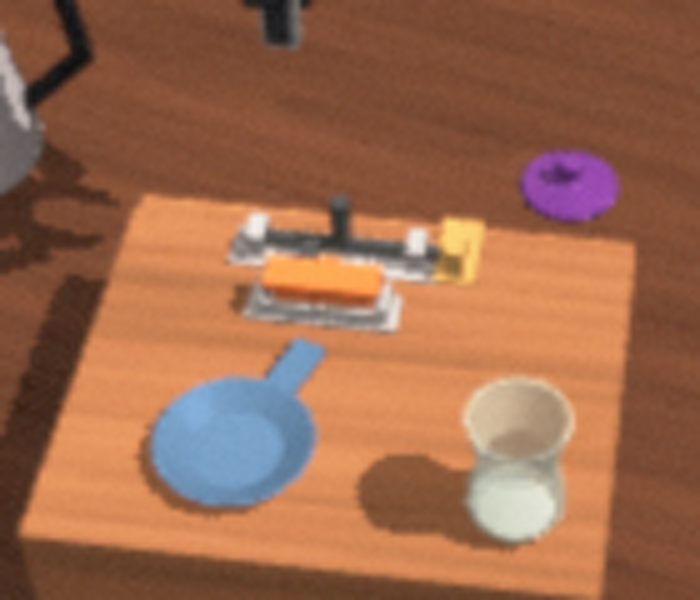

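The drawer is shut, with the keeper (460,250) in line with the bolt and the bolt still drawn back. Next I'll move over the catch and knob.

```bash
python3 -c "
from h import *
go(-.074,-.043,.165)"
```

```text
unit pos [-0.1768 -0.0592  0.2115] jaw dir 13.78 grip 0.334 F [-1.   0.5  0.3] t 5.25 ydir [-0.005 -0.001 -1.   ]
offset [-0.0161  0.046   0.103 ] yaw 0.03
```

>>> move_arm(increments=[{"offset":[-0.016,0,0.03],"yaw":0,"jaw":170},{"offset":[-0.016,0,0.06],"yaw":0,"jaw":170},{"offset":[-0.016,0.01,0.09],"yaw":0,"jaw":170},{"offset":[-0.016,0.025,0.103],"yaw":0,"jaw":170},{"offset":[-0.016,0.046,0.103],"yaw":0,"jaw":170},{"offset":[-0.016,0.046,0.103],"yaw":0,"jaw":170},{"offset":[-0.016,0.046,0.103],"yaw":0,"jaw":170}])

```text
clock: 5.83
position: [0.6016, -0.1136, 0.1642]
ee_rot: [0.558, -0.438, 0.434, -0.555]
ft_force: [-0.6, -0.6, 0.5]
grip_width: 0.332
```

```bash
python3 -c "
from h import *
state()
b=manip.camera('scene'); save(b,'g.png',(180,120,280,220),6)
for p in [(-.096,-.043,.148),(-.053,-.043,.148)]:
    w=C+p[0]*UX+p[1]*UY; print((proj(b,[*w,p[2]])-[180,120])*6)"
```

```text
unit pos [-0.0747 -0.0426  0.1642] jaw dir 13.81 grip 0.332 F [-0.6 -0.6  0.5] t 5.83 ydir [-0.008  0.    -1.   ]
[203.1974096  304.43817264]
[185.13646421 369.45913909]
```

View pics/g.png

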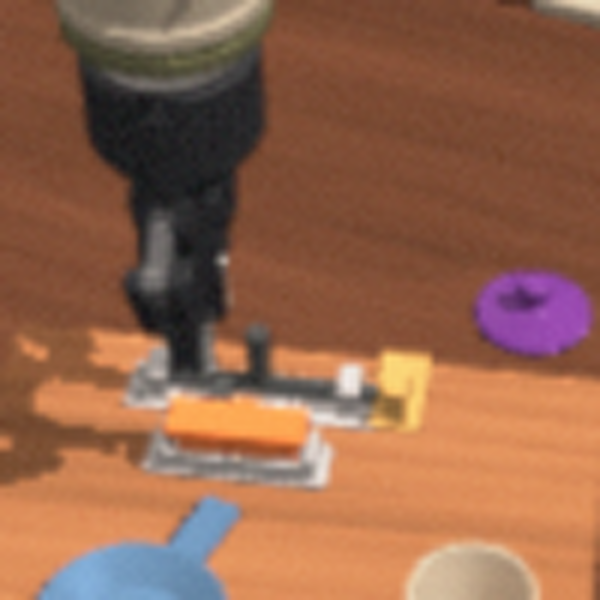

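The tips stand at (192,370), as predicted, over the -y end of the catch and clear of the knob at (258,345). I'll descend until there is contact.

>>> move_arm(increments=[{"offset":[0,0.008,0],"yaw":0,"jaw":170},{"offset":[0,0.016,0],"yaw":0,"jaw":170},{"offset":[0,0.023,0],"yaw":0,"jaw":170},{"offset":[0,0.026,0],"yaw":0,"jaw":170},{"offset":[0,0.029,0],"yaw":0,"jaw":170},{"offset":[0,0.031,0],"yaw":0,"jaw":170},{"offset":[0,0.031,0],"yaw":0,"jaw":170}])

```text
clock: 6.47
position: [0.6017, -0.1141, 0.1344]
ee_rot: [0.558, -0.438, 0.435, -0.555]
ft_force: [-2.2, -0.4, 3.3]
grip_width: 0.335
```

```bash
python3 -c "
from h import *
state()"
```

```text
unit pos [-0.0747 -0.0431  0.1344] jaw dir 13.78 grip 0.335 F [-2.2 -0.4  3.3] t 6.47 ydir [-0.006 -0.001 -1.   ]
```

Contact at about 3 N. I'll press 6 mm further.

>>> move_arm(increments=[{"offset":[0,0.002,0],"yaw":0,"jaw":170},{"offset":[0,0.004,0],"yaw":0,"jaw":170},{"offset":[0,0.006,0],"yaw":0,"jaw":170},{"offset":[0,0.007,0],"yaw":0,"jaw":170},{"offset":[0,0.007,0],"yaw":0,"jaw":170}])

```text
clock: 6.88
position: [0.602, -0.1143, 0.1287]
ee_rot: [0.558, -0.438, 0.435, -0.555]
ft_force: [-6.4, -0.8, 12.1]
grip_width: 0.331
```

```bash
python3 -c "
from h import *
state();b=manip.camera('scene'); save(b,'h.png',(180,120,280,220),6);state()"
```

```text
unit pos [-0.0744 -0.0433  0.1287] jaw dir 13.77 grip 0.331 F [-6.4 -0.8 12.1] t 6.88 ydir [-0.005 -0.001 -1.   ]
unit pos [-0.0744 -0.0433  0.1287] jaw dir 13.77 grip 0.336 F [-7.  -0.3 13.2] t 6.93 ydir [-0.005 -0.001 -1.   ]
```

View pics/h.png

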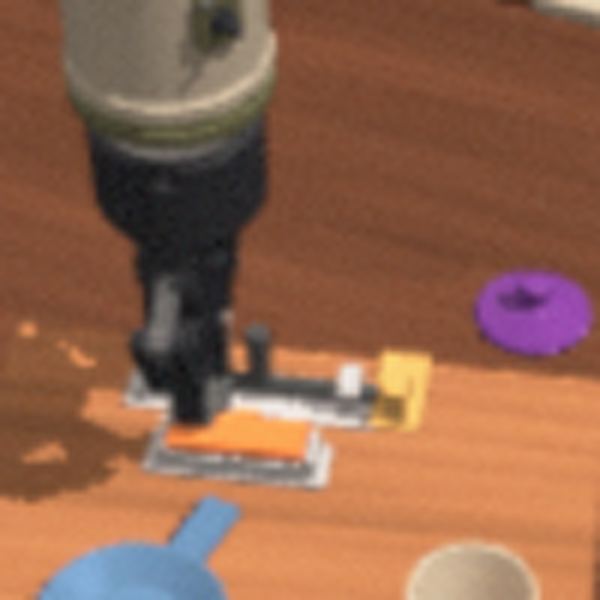

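The bar is pressed down to near its stop: 13 N upward, against 6.3 N for full travel. The knob at (258,345) has not moved. I'll ease 1 mm and slide along unit +y.

>>> move_arm(increments=[{"offset":[-0.002,-0.0005,0],"yaw":0,"jaw":170},{"offset":[-0.004,-0.0005,0],"yaw":0,"jaw":170},{"offset":[-0.006,-0.0005,0],"yaw":0,"jaw":170},{"offset":[-0.008,-0.0005,0],"yaw":0,"jaw":170},{"offset":[-0.01,-0.0005,0],"yaw":0,"jaw":170},{"offset":[-0.012,-0.0005,0],"yaw":0,"jaw":170},{"offset":[-0.014,-0.0005,0],"yaw":0,"jaw":170}])

```text
clock: 7.52
position: [0.6, -0.1026, 0.1302]
ee_rot: [0.557, -0.437, 0.437, -0.555]
ft_force: [1.5, -5.8, 4.4]
grip_width: 0.331
```

Run:
```python
from h import *
state();b=manip.camera('scene'); save(b,'i.png',(180,120,280,220),6)
for n,z in (("bolt_knob",.135),("bolt_tip",.1)):
    for r in manip.spot_point(b,n)[:1]:
        w=world(b,r["centre"],z); q=w[:2]-C; print(n,round(r["confidence"],2),"unit",np.array([q@UX,q@UY]))
```

```text
unit pos [-0.0736 -0.0315  0.1302] jaw dir 13.67 grip 0.331 F [ 1.5 -5.8  4.4] t 7.52 ydir [-0.002 -0.004 -1.   ]
bolt_knob 0.39 unit [-0.08780512 -0.00923889]
bolt_tip 0.39 unit [-0.09657901  0.04145298]
```

View pics/i.png

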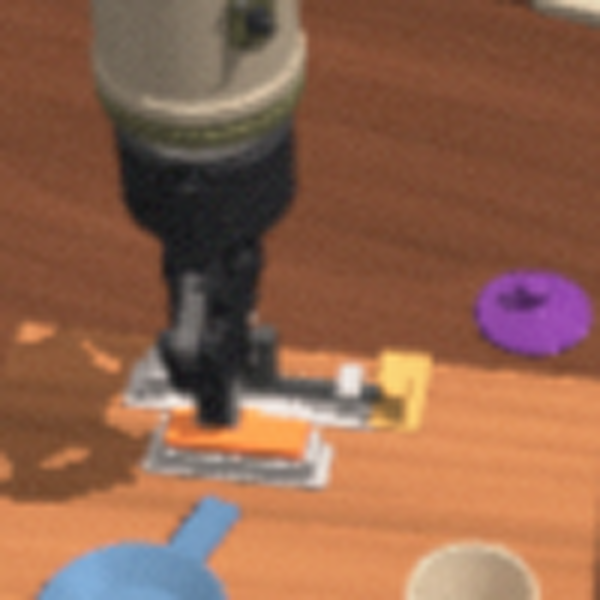

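The catch eased off too much: z is 0.1302 with only 4.4 N, and the knob pushes back at 6 N, so the lug is probably on the tooth. I'll back off, press down again, then slide.

>>> move_arm(increments=[{"offset":[0.003,0,0],"yaw":0,"jaw":170},{"offset":[0.004,0.002,0],"yaw":0,"jaw":170},{"offset":[0.004,0.003,0],"yaw":0,"jaw":170},{"offset":[0.004,0.003,0],"yaw":0,"jaw":170},{"offset":[0.004,0.003,0],"yaw":0,"jaw":170}])

```text
clock: 8.08
position: [0.6018, -0.1054, 0.1286]
ee_rot: [0.557, -0.436, 0.437, -0.555]
ft_force: [-4.7, 1.9, 11.8]
grip_width: 0.334
```

```bash
python3 -c "
from h import *
state()"
```

```text
unit pos [-0.0725 -0.0346  0.1286] jaw dir 13.73 grip 0.334 F [-4.7  1.9 11.8] t 8.08 ydir [ 0.    -0.003 -1.   ]
```

The catch is at its bottom stop: 0.1286 reached against 0.1272 commanded. I'll slide while keeping the downward pressure on.

>>> move_arm(increments=[{"offset":[-0.003,0.0015,0],"yaw":0,"jaw":170},{"offset":[-0.005,0.0015,0],"yaw":0,"jaw":170},{"offset":[-0.007,0.0015,0],"yaw":0,"jaw":170},{"offset":[-0.009,0.0015,0],"yaw":0,"jaw":170},{"offset":[-0.011,0.0015,0],"yaw":0,"jaw":170},{"offset":[-0.013,0.0015,0],"yaw":0,"jaw":170},{"offset":[-0.015,0.0015,0],"yaw":0,"jaw":170}])

```text
clock: 8.67
position: [0.5999, -0.0939, 0.1287]
ee_rot: [0.556, -0.435, 0.44, -0.555]
ft_force: [1.5, -8.9, 8.9]
grip_width: 0.336
```

```bash
python3 -c "
from h import *
state()"
```

```text
unit pos [-0.0716 -0.0231  0.1287] jaw dir 13.57 grip 0.336 F [ 1.5 -8.9  8.9] t 8.67 ydir [ 0.005 -0.007 -1.   ]
```

The finger has gone 8 mm past the earlier block, so the bolt is moving. I'll continue.

>>> move_arm(increments=[{"offset":[-0.005,0.0015,0],"yaw":0,"jaw":170},{"offset":[-0.007,0.0015,0],"yaw":0,"jaw":170},{"offset":[-0.009,0.0015,0],"yaw":0,"jaw":170},{"offset":[-0.011,0.0015,0],"yaw":0,"jaw":170},{"offset":[-0.013,0.0015,0],"yaw":0,"jaw":170},{"offset":[-0.015,0.0015,0],"yaw":0,"jaw":170},{"offset":[-0.016,0.0015,0],"yaw":0,"jaw":170}])

```text
clock: 9.25
position: [0.5978, -0.0813, 0.1286]
ee_rot: [0.556, -0.433, 0.443, -0.554]
ft_force: [1.4, -9.4, 8.1]
grip_width: 0.333
```

```bash
python3 -c "
from h import *
state();b=manip.camera('scene'); save(b,'j.png',(180,120,280,220),6)"
```

```text
unit pos [-0.0707 -0.0103  0.1286] jaw dir 13.43 grip 0.333 F [ 1.4 -9.4  8.1] t 9.25 ydir [ 0.009 -0.01  -1.   ]
```

View pics/j.png

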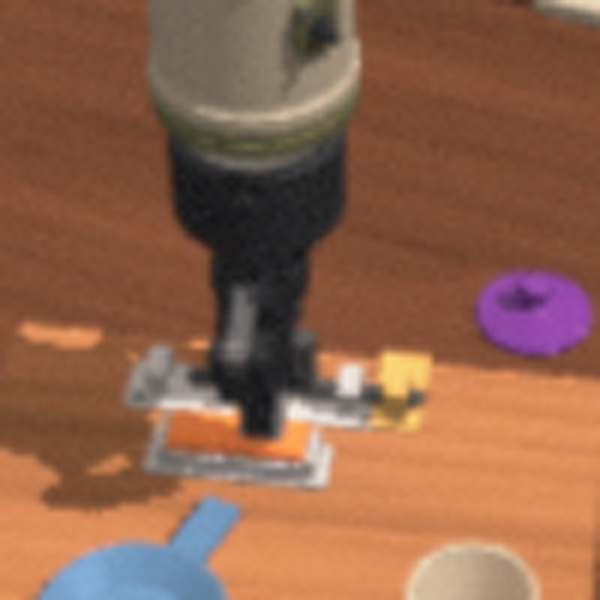

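The knob is at (305,355), about 21 mm along, with the nose through the keeper at (415,395). I'll push on to the stop.

>>> move_arm(increments=[{"offset":[-0.005,0.0015,0],"yaw":0,"jaw":170},{"offset":[-0.007,0.0015,0],"yaw":0,"jaw":170},{"offset":[-0.009,0.0015,0],"yaw":0,"jaw":170},{"offset":[-0.011,0.0015,0],"yaw":0,"jaw":170}])

```text
clock: 9.63
position: [0.5974, -0.077, 0.1286]
ee_rot: [0.556, -0.431, 0.447, -0.552]
ft_force: [6.4, -23.7, 6.3]
grip_width: 0.332
```

```bash
python3 -c "
from h import *
state()"
```

```text
unit pos [-0.07   -0.0061  0.1286] jaw dir 13.18 grip 0.332 F [  6.4 -23.7   6.3] t 9.63 ydir [ 0.015 -0.018 -1.   ]
```

The stop is felt at 24 N. I'll hold with the catch pressed, ease off sideways, then lift clear.

>>> move_arm(increments=[{"offset":[-0.004,0.002,0],"yaw":0,"jaw":170},{"offset":[-0.004,0.002,0],"yaw":0,"jaw":170},{"offset":[-0.003,0.002,0],"yaw":0,"jaw":170},{"offset":[0.001,0.001,0],"yaw":0,"jaw":170},{"offset":[0.003,-0.003,0],"yaw":0,"jaw":170},{"offset":[0.003,-0.012,0],"yaw":0,"jaw":170},{"offset":[0.003,-0.03,0],"yaw":0,"jaw":170},{"offset":[0.003,-0.06,0],"yaw":0,"jaw":170},{"offset":[0.003,-0.09,0],"yaw":0,"jaw":170},{"offset":[0.003,-0.12,0],"yaw":0,"jaw":170}])

```text
clock: 10.47
position: [0.5959, -0.0777, 0.2501]
ee_rot: [0.556, -0.431, 0.447, -0.552]
ft_force: [1.1, -0.5, -0.0]
grip_width: 0.331
```

>>> move_arm(increments=[{"offset":[0.0,0.0,-0.04],"yaw":0,"jaw":170},{"offset":[0.0,0.0,-0.08],"yaw":0,"jaw":170},{"offset":[0.0,0.0,-0.12],"yaw":0,"jaw":170},{"offset":[0.0,0.0,-0.14],"yaw":0,"jaw":170},{"offset":[0.0,0.0,-0.14],"yaw":0,"jaw":170},{"offset":[0.0,0.0,-0.14],"yaw":0,"jaw":170}])

```text
clock: 10.97
position: [0.4592, -0.1102, 0.2494]
ee_rot: [0.556, -0.431, 0.448, -0.552]
ft_force: [0.3, 0.1, 0.4]
grip_width: 0.333
```

Run:
```python
from h import *
state();b=manip.camera('scene'); save(b,'k.png',(155,135,295,255),5)
for n,z in (("drawer_front",.089),("keeper",.1),("bolt_knob",.135),("bolt_tip",.1),("catch_top",.12)):
    for r in manip.spot_point(b,n)[:1]:
        w=world(b,r["centre"],z); q=w[:2]-C; print(n,round(r["confidence"],2),"unit",np.round([q@UX,q@UY],4))
```

```text
unit pos [-0.2122 -0.0054  0.2494] jaw dir 13.1 grip 0.333 F [0.3 0.1 0.4] t 10.97 ydir [ 0.016 -0.02  -1.   ]
drawer_front 0.56 unit [-0.13    0.0042]
keeper 0.68 unit [-0.1351 -0.264 ]
bolt_knob 0.49 unit [-0.0939  0.0086]
bolt_tip 0.6 unit [-0.1013  0.0704]
catch_top 0.67 unit [-0.0603 -0.0256]
```

View pics/k.png

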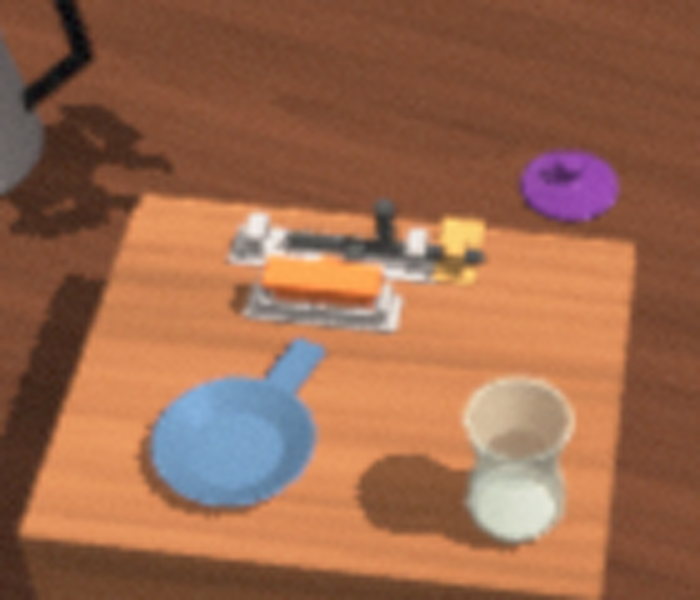

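The bolt is through the keeper, and the knob moved from unit y -0.018 to 0.009, about 26 mm. The orange bar is back at the same rows as before pressing (255-303), and nothing else has moved. Handing in.

```bash
python3 -c "
from workcell import manip
print(manip.hand_in())"
```

```text
the job is handed in; nothing more can be done
None
```

I pushed the drawer shut, locked the bolt with the catch held down, let the catch spring back up, and handed the job in at about 11 s. The hand-in gives no verdict, so the result rests on my own checks below.

- **Drawer:** I pushed it with closed fingertips above the cup pull until it met its stop at about 16 N. The keeper then lined up with the bolt.
- **First slide stopped short:** I had eased the catch up to about 4.4 N, and the bolt appeared to be blocked by the catch's tooth. I backed off, pressed the catch to its bottom stop (about 12 N) and slid again.
- **Bolt:** It went home against its stop at about 24 N sideways while the catch was still pressed.
- **Last picture:**
  - The knob had moved about 26 mm and the bolt's nose was through the keeper.
  - The catch bar was back at its original height in the image.
  - The spoon rest and the glass on the unit stood where they were. I didn't re-check the teapot, tray, the other glass or the items in the drawer, but the arm never went near them.
  - The arm was clear, with about 0 N on the wrist.
- **One disagreement:** The network's last keeper point was clearly wrong (unit y -0.264). I ignored it, because the picture shows the keeper in place.

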